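Plug the relay module into its floating socket strip

TASK

Take the relay module off its aluminium stand and plug it into the black socket: the slotted strip sits somewhere off-centre in its frame, so rest the teeth on it lightly and slide along the row until all five drop into their slots, then press the module fully home and let go. Be gentle: a push of about 10 N seats it, and the contact forces between module and socket must never exceed 25 N. Leave the cutters, the tape roll and the grey relay case where they are.

Things in the scene. Friction and masses are not known exactly. Their poses are not given: they have to be found in the camera images.
- module_center (a point): Centre of the loose relay module: grey case 24 mm (own x) by 78 mm (own y, tooth row) by 46 mm high (z), flat sides, gripped across its 24 mm; about 0.09 kg. The point is half-way up the case, 23 mm above its underside and 23 mm below its top. It starts upright on the stand, underside 22 mm above the mat. Fits the socket either way round.
- module_tip (a point): Tip of the module's middle tooth, 35 mm below its centre. Five brass teeth stick 12 mm down from the underside, in one row along own y at 12 mm pitch, the middle one under the centre; each 8 mm (x) by 3.6 mm (y), the last 1.8 mm narrowed to 6 by 2.2 mm.
- stand: Fixed aluminium stand, 50 mm (x) by 104 mm (y); origin at the centre of its underside on the mat. Two ledges 22 mm high carry the ends of the module's underside; end stops on y reach 27 mm high. The module lifts straight up.
- socket: Fixed black socket frame, 46 mm (own x) by 124 mm (own y, slot row), rim 30 mm high, a screw ear at each y end; origin under its centre, on the mat. The grey slotted strip in it stands 0 to 11 mm off the frame's centre, to +y or -y, held by friction (about 40 N along y). This offset is not reported, but the strip is open to view from above.
- socket_seat (a point): On the frame's centre line, 34 mm above the mat: height of the unpressed strip's top. Strip 32 (x) by 84 mm (y), 16 mm thick; five through slots along y, 12 mm pitch, at x = 0, each 11 (x) by 5.4 mm (y). It gives from 3 N on, 1 mm per further 1.5 N, stop at 5 mm; springs back up. Sprung contacts in the middle slot resist with up to 6 N from 4 mm depth, then grip. Home: module centre 23 mm above.
- flush_cutters: Blue-handled cutters lying on the mat, 129 x 43 x 10 mm, loose bystander; origin at the middle of the underside.
- elec_tape: Roll of black tape lying flat, 62 mm across, 19 mm high, loose bystander; origin at the middle of the underside.
- relay_case: Closed grey relay case without teeth, 84 x 56 x 31 mm, loose bystander; origin at the middle of the underside.

How it is judged (in metres and radians):
On the way, in this order (a step that is already met when the one before it is completed fails the run):
1. the module is lifted clear of the stand (z of module_center in the frame of stand above 0.065 m), for 0.1 s.
2. all five teeth are in their slots and the module is home on the strip (its underside within 4 mm of the strip's height) (z of module_center in the frame of socket_seat below 0.027 m and horizontal distance between module_center and socket_seat below 0.015 m and angle between the y axis of module_center and the y axis of socket_seat, either way round below 0.1 rad), for 0.2 s.
At the end, for the whole second after the job is handed in: The module stands upright (within 0.08 rad) and at rest in the socket, all five teeth in their slots, its underside down on the strip (centre at most 25 mm above the seat point, 2 mm short of home allowed), within 15 mm of the frame's centre and within 0.1 rad of its row, and is released (z of module_center in the frame of socket_seat between 0.016 and 0.025 m and horizontal distance between module_center and socket_seat below 0.015 m and angle between the y axis of module_center and the y axis of socket_seat, either way round below 0.1 rad and angle between module_center's own z axis and vertical below 0.08 rad and linear speed of module below 0.02 m/s); the robot touches nothing.
It fails at once if the contact forces between module and socket (the contacts' own squeeze of about 5 N included) exceed 25 N (contact force between module and socket above 25 N).
It fails at once if the cutters, tape roll or relay case are moved more than 20 mm (distance of any of flush_cutters, elec_tape, relay_case from where it was at the start of the episode above 0.02 m).
It also fails if it takes over 51 s, if anything falls off the work surface, if the arm or the gripper's body presses on something with over 40 N, if the wrist force passes 120 N, or if a joint passes its speed limit or range.

ROBOT

A 7-joint arm with a two-finger parallel gripper is mounted at the origin on a cart in front of the work surface, level with it; the furniture and walls round the work are solid. World frame = base frame: x ahead of the robot, y to its left, z up, the work surface at z = 0. Lengths are in m, angles in degrees, forces in N, time in s.
With the tool pointing down it reaches from about 0.425 to 0.925 m from the base axis. Payload 6.8 kg.
Tool frame: the origin (TCP) lies midway between the tips of the shut fingers; the grasp point (between the pads) lies 19 mm behind it; z points along the fingers, y is the line along which they close (so a half turn about z gives the same grasp; the last joint's range is limited). The gripper opens to 88 mm and grips with 3 to 60 N. Pads are 20 mm wide; open, the fingers measure 115 mm over their backs; the gripper's body (75 mm by 178 mm) begins 61 mm behind the grasp point.
Start: joints at [-75.636, 27.33, 1.283, 89.118, -0.659, 63.558, -4.761], TCP at [0.237, 0.632, 0.223] pointing down, gripper open.
Joint ranges: [-169.35, 169.35], [-19.33, 120.38], [-80.79, 83.38], [13.8, 139.57], [-78.32, 258.32], [9.67, 109.79], [-169.56, 169.56]. Speed limits (degrees/s): [136.94, 136.94, 180, 180, 180, 180, 180].

INTERFACE

Orientations are given as a 3x3 rotation matrix whose columns are the frame's x, y, z axes.
In Python, from cell import sense, get_image, get_calibration, sign_off, outline_of gives the robot as it stands.
- The arm moves only by the tool move_arm, never from a script. Its argument "targets" is a list of rows, each a list of 7 numbers: the turn, a rotation vector about the world's x, y, z in rad, then the shift along the world's x, y, z in m, then the gripper's target within -1 to 1 (shut at 1, half-way at 0, fully open at -1). In form: [[ax, ay, az, dx, dy, dz, gripper], ...]. A call has 1 to 12 rows; each row shifts and turns the commanded pose from where the row before left it; what a row does not reach is not made up. A row lasts 1/12 s, in which the tool goes at most 41.7 mm and 7.16 degrees, less where a joint would pass 70% of its speed; a pose out of reach is approached as far as the arm can. A call is refused whole if a number of a shift passes 0.0417 or a number of a turn 0.125, either way. A call with a gripper value outside its range is refused whole. The fingers move at their own pace and stop on an object; "force" is the grip in N (left out, the last holds). Time passes only in rows, so rows that do not move let the fingers close. It gives the time, the measured TCP pose, the force, the opening and the grip force at its end, in the units of the state.
- sense(): the state, without advancing time (a new reading comes with each control period).
- get_image(name): name is "side" or "top" or "wrist"; returns the picture (480x640x3 uint8, red, green, blue); there is no depth.
- get_calibration(name): a dict with "camera_matrix" (3x3 intrinsics, pixels), "eye" and "attitude" of the camera in the world. Camera axes: x right, y up, looking along -z (the intrinsics and any distortion apply to the point x, -y, -z); pixel columns grow to the right and rows downward; lengths in m; the calibration is good to about 2 mm. A picture is of the moment at which its call begins: read the wrist's pose just before it. get_calibration takes no time and is no camera call; for the wrist camera it gives the pose at the moment of the call.
- sign_off(): hands the job in; it is judged then, once.
Trained networks look in the newest picture that a camera, given by its name, has taken for a name from the list of things; names that differ only in an ending like _2 or _b are one class to them, and where a whole thing is asked for, a point or a joint stands for the part that bears it (a point fixed in the world has none). Each returns a list of dicts, best first, with "conf" (0 to 1); they miss things now and then, are a little off and sometimes report something else, mostly with a low value. They report only what shows in the picture. A call takes as long as a camera call.
- outline_of(label, camera): "region" (480x640 bool, what is visible of it) and "position" ([column, row] in pixels, amid what is visible of it).
The state is a dict: "t": time; "q": joint angles; "joint_vel": joint speeds; "joint_efforts": joint torques, N m; "position": TCP position; "ee_rot": TCP orientation; "contact_force": force on the tool from outside, world axes, zero at the start; "moment": the same for the moment, N m; "width": finger opening in m; "finger_force": force on a finger pad.
Only numpy, scipy, OpenCV 4.12 (cv2) and the standard library are available. Lean on these libraries where they do the work, as an engineer would, in place of code of your own. Each camera call takes 0.05 s, during which the arm holds its last target. There are 200 camera calls.

## Working session

There is one attempt and no reset: what is moved stays moved. The work goes in short steps, Python scripts to look and compute and a tool call to move; the robot and the scene stay as the last step left them, time stands still between calls to the robot, and variables do not carry over. Pictures are saved under pics/ and viewed, at most 10 in all, crops included, and the job is handed in when it is done.

Besides the shell and the picture viewer there is one more tool, called after "Call:" as a command line: name --pt "numbers of a row" for each row, then --argument value for the rest. move_arm: Moves the arm, as the interface text tells. Its arguments: {"type":"object","properties":{"targets":{"type":"array","items":{"type":"array","items":{"type":"number"}}},"force":{"type":"number"}},"required":["targets"]}

```bash
ls; mkdir -p pics; cat > h.py <<'E'
import numpy as np, cv2
from cell import *
def ray(cam,px,cal=None):
    c=cal or get_calibration(cam); K=np.array(c["camera_matrix"],float)
    d=c.get("distortion"); d=None if d is None else np.array(d,float)
    p=cv2.undistortPoints(np.array(px,float).reshape(-1,1,2),K,d).reshape(-1,2)
    v=np.c_[p[:,0],-p[:,1],-np.ones(len(p))]@np.array(c["attitude"]).T
    return np.array(c["eye"]),v
def at_z(cam,px,z,cal=None):
    e,v=ray(cam,px,cal); return e+v*((z-e[2])/v[:,2])[:,None]
E
python3 - <<'E'
from h import *
s=sense();print(s["t"],s["position"],np.round(s["ee_rot"],3).tolist(),s["width"],s["contact_force"])
for c in("top","side"):
    im=get_image(c);cv2.imwrite(f"pics/{c}0.png",im[:,:,::-1]);print(get_calibration(c))
    for n in("module_center","stand","socket","flush_cutters","elec_tape","relay_case"):
        print(c,n,[(round(o["conf"],2),np.round(o["position"]).tolist(),int(o["region"].sum())) for o in outline_of(n,c)[:3]])
E
```

```text
pics
0.0 [0.23682003 0.63144994 0.22168785] [[-0.936, 0.351, -0.001], [0.351, 0.936, -0.002], [-0.0, -0.002, -1.0]] 0.08788408409153121 [-0.3099321  -0.35807268 -0.31262088]
{'camera_matrix': array([[459.10113907,   0.        , 322.548348  ],
       [  0.        , 459.10113907, 231.97707339],
       [  0.        ,   0.        ,   1.        ]]), 'eye': array([0.40354908, 0.09914506, 0.8992058 ]), 'attitude': array([[-0.03002962,  0.98388059, -0.17628726],
       [-0.99949908, -0.03132025, -0.00454261],
       [-0.00999074,  0.17606254,  0.98432828]])}
top module_center [(0.7, [190.0, 264.0], 706)]
top stand [(0.78, [206.0, 270.0], 711)]
top socket [(0.62, [300.0, 259.0], 1945)]
top flush_cutters [(0.57, [468.0, 258.0], 660), (0.16, [207.0, 273.0], 679)]
top elec_tape [(0.73, [336.0, 178.0], 609), (0.19, [204.0, 271.0], 670)]
top relay_case [(0.8, [382.0, 267.0], 1257)]
{'camera_matrix': array([[516.66867788,   0.        , 323.58259235],
       [  0.        , 516.66867788, 245.89013198],
       [  0.        ,   0.        ,   1.        ]]), 'eye': array([0.30351849, 0.75122514, 0.55619992]), 'attitude': array([[-9.20032169e-01,  2.19612538e-01, -3.24516780e-01],
       [-3.91842634e-01, -5.16480787e-01,  7.61384888e-01],
       [-3.97014287e-04,  8.27658100e-01,  5.61232494e-01]])}
side module_center [(0.97, [305.0, 380.0], 1999), (0.64, [305.0, 416.0], 1677)]
side stand [(0.93, [307.0, 416.0], 1619), (0.59, [352.0, 310.0], 2466)]
side socket [(0.88, [351.0, 307.0], 2384)]
side flush_cutters [(0.64, [408.0, 215.0], 473)]
side elec_tape [(0.71, [293.0, 264.0], 731)]
side relay_case [(0.84, [390.0, 254.0], 1220)]
```

View pics/top0.png

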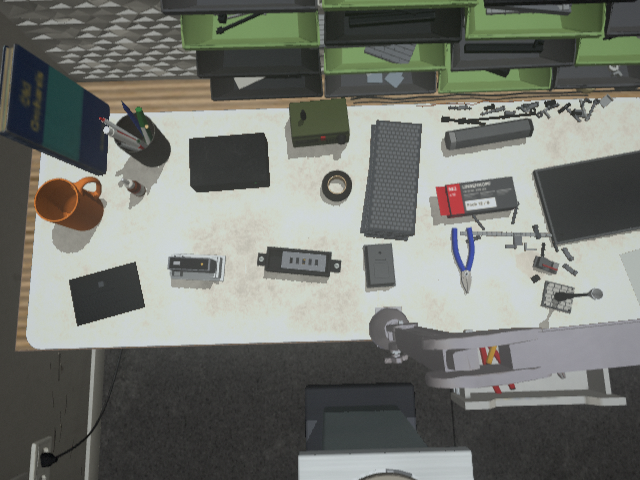

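View pics/side0.png

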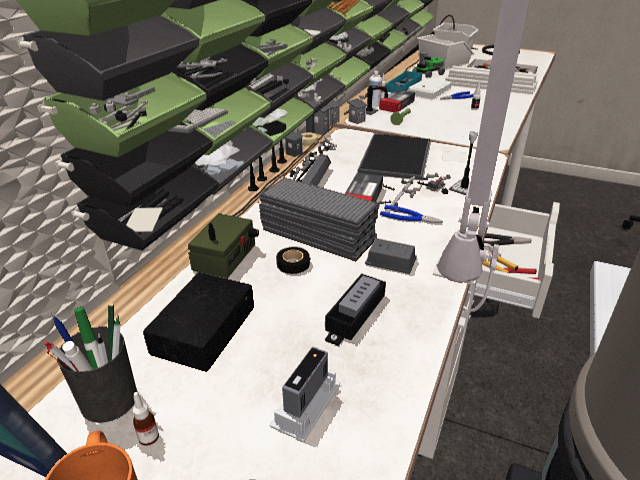

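The top view shows the module on its stand at about (196,265), the socket at (300,262), the case at (380,265), the tape at (336,185) and the cutters at (465,258). A lamp head or arm sits near (395,330). The side view shows the module at (305,380) and the socket at (355,305), with the strip visible.

```bash
python3 - <<'E'
from h import *
def tri(a,b):
    (e1,v1),(e2,v2)=ray("top",[a]),ray("side",[b]);v1=v1[0];v2=v2[0]
    s=np.linalg.lstsq(np.c_[v1,-v2],e2-e1,rcond=None)[0];return (e1+s[0]*v1+e2+s[1]*v2)/2
print("lamp",tri([395,330],[460,250]))
for n,z in(("module_center",.068),("stand",.02),("socket",.03),("relay_case",.031),("elec_tape",.019),("flush_cutters",.01)):
    for c in("top","side"):
        if n==0: get_image(c)
        o=outline_of(n,c)
        if not o: print(n,c,None);continue
        r=o[0]["region"].astype(np.uint8);k=max(cv2.findContours(r,0,1)[0],key=cv2.contourArea).reshape(-1,2)
        P=at_z(c,k,z)[:,:2].astype(np.float32);b=cv2.minAreaRect(P*1000)
        print(n,c,np.round(b[0]),np.round(b[1]),round(b[2],1),np.round(cv2.boxPoints(b)).tolist())
cv2.imwrite("pics/w0.png",get_image("wrist")[:,:,::-1]);print(get_calibration("wrist"))
t=cv2.imread("pics/top0.png")[235:295,150:350];cv2.imwrite("pics/top0c.png",cv2.resize(t,None,fx=4,fy=4,interpolation=2))
E
```

```text
lamp [ 0.37336567 -0.02274466  0.045802  ]
module_center top [501. 344.] [90. 28.] 84.4 [[483.0, 301.0], [511.0, 298.0], [520.0, 387.0], [492.0, 390.0]]
module_center side [492. 363.] [108.  42.] 87.6 [[469.0, 310.0], [511.0, 308.0], [516.0, 416.0], [474.0, 418.0]]
stand top [501. 347.] [105.  52.] 85.7 [[472.0, 297.0], [523.0, 293.0], [531.0, 398.0], [479.0, 402.0]]
stand side [495. 355.] [115.  53.] 83.7 [[462.0, 300.0], [515.0, 295.0], [527.0, 409.0], [475.0, 414.0]]
socket top [505. 150.] [161.  52.] 82.8 [[469.0, 73.0], [520.0, 67.0], [540.0, 226.0], [489.0, 233.0]]
socket side [499. 174.] [169.  58.] 83.4 [[461.0, 93.0], [519.0, 87.0], [538.0, 254.0], [480.0, 261.0]]
relay_case top [494.  -2.] [83. 56.] 1.9 [[451.0, 24.0], [453.0, -32.0], [536.0, -29.0], [534.0, 27.0]]
relay_case side [487.  16.] [82. 88.] 3.2 [[443.0, 58.0], [448.0, -30.0], [530.0, -26.0], [525.0, 62.0]]
elec_tape top [656.  73.] [58. 64.] 88.1 [[623.0, 45.0], [687.0, 43.0], [689.0, 100.0], [625.0, 102.0]]
elec_tape side [648.  82.] [60. 83.] 32.1 [[600.0, 101.0], [644.0, 30.0], [695.0, 62.0], [651.0, 133.0]]
flush_cutters top [ 501. -169.] [ 43. 127.] 88.2 [[437.0, -188.0], [563.0, -192.0], [565.0, -149.0], [438.0, -145.0]]
flush_cutters side [ 497. -166.] [120.  53.] 3.9 [[436.0, -144.0], [440.0, -197.0], [559.0, -189.0], [555.0, -136.0]]
{'camera_matrix': array([[369.99837229,   0.        , 317.24423028],
       [  0.        , 369.99837229, 229.31128684],
       [  0.        ,   0.        ,   1.        ]]), 'eye': array([0.16489118, 0.65956087, 0.38450842]), 'attitude': array([[ 3.51367566e-01, -8.98474635e-01, -2.63218850e-01],
       [ 9.36237573e-01,  3.37135367e-01,  9.89896480e-02],
       [-1.99304162e-04, -2.81217129e-01,  9.59644146e-01]])}
```

View pics/w0.png

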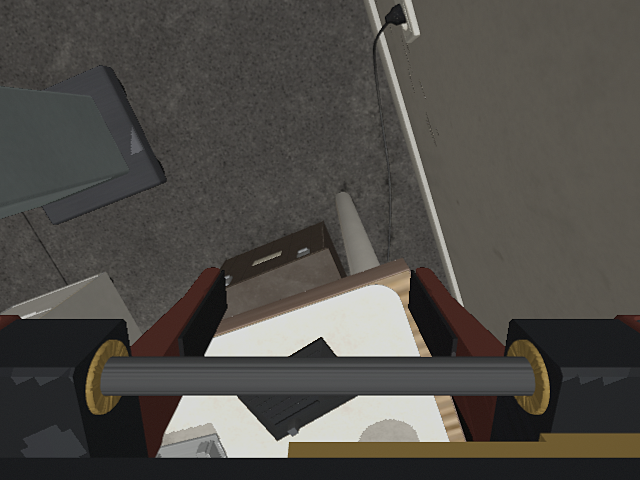

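View pics/top0c.png

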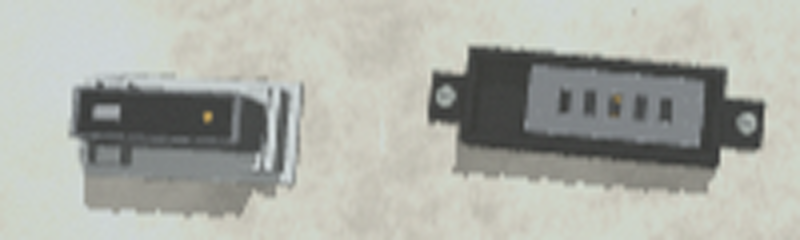

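The wrist view shows the gripper over the table corner. The crop shows the strip clearly displaced towards -y, by about 9 mm. I'll move to a hover over the module.

Call:
move_arm --pt "0 0 -0.108 0.022 -0.024 -0.003 -1" --pt "0 0 -0.108 0.022 -0.024 -0.003 -1" --pt "0 0 -0.108 0.022 -0.024 -0.003 -1" --pt "0 0 -0.108 0.022 -0.024 -0.003 -1" --pt "0 0 -0.108 0.022 -0.024 -0.003 -1" --pt "0 0 -0.108 0.022 -0.024 -0.003 -1" --pt "0 0 -0.108 0.022 -0.024 -0.003 -1" --pt "0 0 -0.108 0.022 -0.024 -0.003 -1" --pt "0 0 -0.108 0.022 -0.024 -0.003 -1" --pt "0 0 -0.108 0.022 -0.024 -0.003 -1" --pt "0 0 -0.108 0.022 -0.024 -0.003 -1" --pt "0 0 -0.108 0.022 -0.024 -0.003 -1" --force 20

```text
t: 2.35
position: [0.5019, 0.3429, 0.1868]
ee_rot: [[0.089, 0.996, 0.0], [0.996, -0.089, 0.001], [0.001, 0.0, -1.0]]
contact_force: [0.8, 0.6, 0.1]
width: 0.0877
finger_force: 0.0
```

Call:
move_arm --pt "0 0 0 0 0 0 -1" --pt "0 0 0 0 0 0 -1" --pt "0 0 0 0 0 0 -1"

```text
t: 2.6
position: [0.5006, 0.3447, 0.1867]
ee_rot: [[0.083, 0.997, -0.0], [0.997, -0.083, 0.001], [0.0, -0.0, -1.0]]
contact_force: [-0.4, 1.5, -0.7]
width: 0.0877
finger_force: 0.0
```

```bash
cat >> h.py <<'E'
def locate(n,c,z,k=0):
    cal=get_calibration(c); o=outline_of(n,c)
    if not o: print(n,c,None);return
    r=o[k]["region"].astype(np.uint8);q=max(cv2.findContours(r,0,1)[0],key=cv2.contourArea).reshape(-1,2)
    b=cv2.minAreaRect((at_z(c,q,z,cal)[:,:2]*1000).astype(np.float32))
    print(n,c,round(o[k]["conf"],2),np.round(b[0],1),np.round(b[1],1),round(b[2],1),np.round(cv2.boxPoints(b)).tolist())
E
python3 - <<'E'
from h import *
s=sense();print(s["t"],s["position"],np.round(s["ee_rot"],3).tolist(),s["q"],s["contact_force"])
im=get_image("wrist");cv2.imwrite("pics/w1.png",im[:,:,::-1])
locate("module_center","wrist",.068);locate("stand","wrist",.025);locate("socket","wrist",.03)
cv2.imwrite("pics/side1.png",get_image("side")[:,:,::-1])
print(get_calibration("wrist"))
E
```

```text
2.6 [0.50061504 0.3447162  0.18665667] [[0.083, 0.997, -0.0], [0.997, -0.083, 0.001], [0.0, -0.0, -1.0]] [-57.15760096  24.0732208   22.105292   101.98271578 -10.71507252
  55.99930596 -35.50616901] [-0.37359593  1.47721994 -0.74161959]
module_center wrist 0.79 [500.8 350.4] [81.7 24.4] 84.7 [[485.0, 311.0], [509.0, 309.0], [517.0, 390.0], [492.0, 392.0]]
stand wrist 0.63 [501.1 352.6] [100.1  48.1] 85.4 [[473.0, 305.0], [521.0, 301.0], [529.0, 401.0], [481.0, 404.0]]
socket wrist 0.74 [627.2  98.5] [24.4 47.1] 19.7 [[608.0, 117.0], [624.0, 72.0], [647.0, 80.0], [631.0, 125.0]]
{'camera_matrix': array([[369.99837229,   0.        , 317.24423028],
       [  0.        , 369.99837229, 229.31128684],
       [  0.        ,   0.        ,   1.        ]]), 'eye': array([0.50699668, 0.42271534, 0.3485948 ]), 'attitude': array([[ 0.99665665,  0.07798547,  0.02436788],
       [-0.0816917 ,  0.95630854,  0.28071416],
       [-0.00141159, -0.28176628,  0.95948203]])}
```

View pics/w1.png

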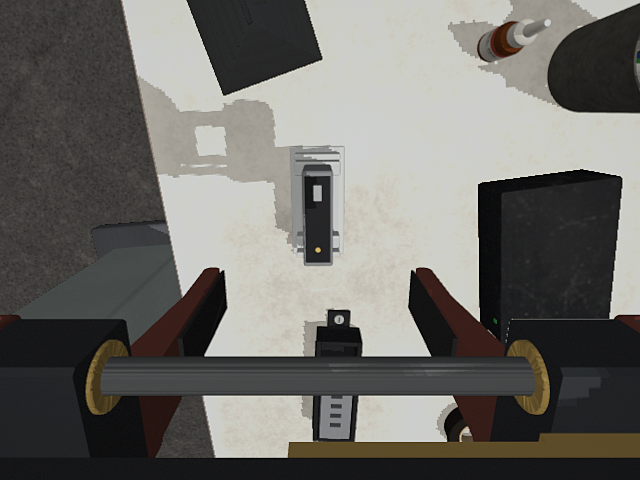

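The wrist view shows the module at (318,215) on its stand and the socket at (335,385). The network outlines agree with this: module at (0.501, 0.350), row yaw −5°. I'll descend and grip.

Call:
move_arm --pt "0 0 0 0 0.0025 -0.022 -1" --pt "0 0 0 0 0.0025 -0.026 -1" --pt "0 0 0 0 0 -0.026 -1" --pt "0 0 0 0 0 -0.026 -1" --pt "0 0 0 0 0 -0.026 -1" --pt "0 0 0 0 0 -0.02 -1" --pt "0 0 0 0 0 -0.01 -1" --pt "0 0 0 0 0 0 -1" --pt "0 0 0 0 0 0 -1" --force 20

```text
t: 3.6
position: [0.5011, 0.3494, 0.031]
ee_rot: [[0.083, 0.997, 0.0], [0.997, -0.083, 0.0], [0.0, 0.0, -1.0]]
contact_force: [-0.3, -0.2, 0.7]
width: 0.0881
finger_force: 0.0
```

Call:
move_arm --pt "0 0 0 0 0 0 0.2" --pt "0 0 0 0 0 0 1" --pt "0 0 0 0 0 0 1" --pt "0 0 0 0 0 0 1" --pt "0 0 0 0 0 0 1" --pt "0 0 0 0 0 0 1" --pt "0 0 0 0 0 0 1" --pt "0 0 0 0 0 0 1" --force 20

```text
t: 4.27
position: [0.501, 0.3491, 0.0307]
ee_rot: [[0.084, 0.996, 0.0], [0.996, -0.084, 0.0], [0.0, 0.0, -1.0]]
contact_force: [-0.2, 0.3, 0.2]
width: 0.0381
finger_force: 0.0
```

Call:
move_arm --pt "0 0 0 0 0 0 1" --pt "0 0 0 0 0 0 1" --pt "0 0 0 0 0 0 1" --pt "0 0 0 0 0 0 1" --pt "0 0 0 0 0 0 1" --pt "0 0 0 0 0 0 1" --force 20

```text
t: 4.77
position: [0.501, 0.349, 0.0306]
ee_rot: [[0.084, 0.996, 0.0], [0.996, -0.084, -0.0], [-0.0, 0.0, -1.0]]
contact_force: [0.4, 0.5, -0.6]
width: 0.0238
finger_force: 20.0
```

```bash
python3 -c "
from h import *
s=sense();print(s['position'],s['width'],s['finger_force'],s['contact_force'],s['moment'])"
```

```text
[0.50102667 0.34901725 0.03062617] 0.023750870285374686 19.962835013866425 [ 0.38558499  0.45534296 -0.62645825] [-0.02973112  0.05845516  0.03020757]
```

Call:
move_arm --pt "0 0 0 0 0 0.015 1" --pt "0 0 0 0 0 0.025 1" --pt "0 0 0 0 0 0.03 1" --pt "0 0 0 0 0 0.03 1" --pt "0 0 0 0 -0.015 0.03 1" --pt "0 0 0 0 -0.03 0.02 1" --pt "0 0 0 0 -0.03 0.01 1" --pt "0 0 0 0 -0.03 0 1" --pt "0 0 0 0 -0.03 0 1" --pt "0 0 0 0 -0.02 0 1" --pt "0 0 0 0 0 0 1" --pt "0 0 0 0 0 0 1"

```text
t: 5.77
position: [0.501, 0.1929, 0.1908]
ee_rot: [[0.087, 0.996, -0.0], [0.996, -0.087, 0.0], [0.0, -0.0, -1.0]]
contact_force: [0.6, 0.8, -0.7]
width: 0.0241
finger_force: 20.0
```

```bash
python3 - <<'E'
from h import *
s=sense();print(s["t"],s["position"],s["q"],s["contact_force"],s["width"])
a=get_image("side");b=get_image("top");cv2.imwrite("pics/st2.png",cv2.resize(np.hstack([a,b]),(800,300))[:,:,::-1])
E
```

```text
5.7667 [0.50102807 0.19291259 0.19081405] [-48.3755823   17.20567163  25.176774   111.34393514  -9.04602273
  53.33814925 -23.72778392] [ 0.5891564   0.75654869 -0.6557046 ] 0.024078026211215447
```

View pics/st2.png

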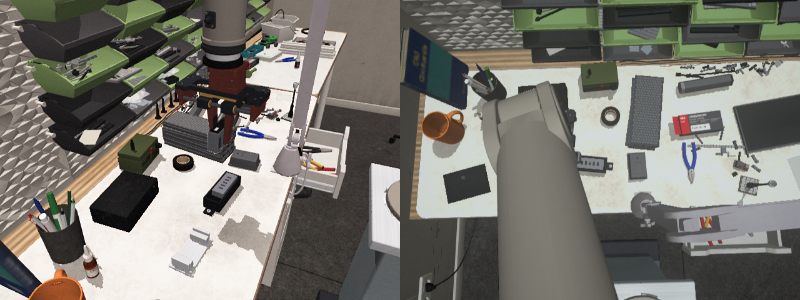

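The side and top views show the module held clear of the stand and the lamp well away from the arm. I'll slide further to −y so the wrist camera sees the socket unobstructed.

Call:
move_arm --pt "0 0 0 0 -0.02 0 1" --pt "0 0 0 0 -0.03 0 1" --pt "0 0 0 0 -0.03 0 1" --pt "0 0 0 0 -0.02 0 1" --pt "0 0 0 0 -0.008 0 1" --pt "0 0 0 0 0 0 1" --pt "0 0 0 0 0 0 1" --pt "0 0 0 0 0 0 1"

```text
t: 6.53
position: [0.5012, 0.0884, 0.1906]
ee_rot: [[0.081, 0.997, 0.0], [0.997, -0.081, 0.001], [0.001, -0.0, -1.0]]
contact_force: [0.0, 0.3, -0.7]
width: 0.0238
finger_force: 20.0
```

```bash
python3 - <<'E'
from h import *
s=sense();print(s["t"],s["position"],np.round(s["ee_rot"],4).tolist(),s["contact_force"],s["moment"])
cal=get_calibration("wrist");np.save("cal2.npy",cal,allow_pickle=True)
im=get_image("wrist");cv2.imwrite("pics/w2.png",im[:,:,::-1])
locate("socket","wrist",.03);locate("module_center","wrist",.16)
E
```

```text
6.5333 [0.5011583  0.0883969  0.19057685] [[0.0809, 0.9967, 0.0], [0.9967, -0.0809, 0.0006], [0.0006, -0.0, -1.0]] [ 0.00414628  0.28407111 -0.70360931] [-0.05038328  0.06495159  0.00465286]
socket wrist 0.56 [505.5 157.3] [137.1  46.9] 84.1 [[475.0, 92.0], [522.0, 87.0], [536.0, 223.0], [489.0, 228.0]]
module_center wrist 0.86 [500.1  74.8] [90.4 36.4] 85.6 [[478.0, 31.0], [515.0, 28.0], [522.0, 119.0], [485.0, 121.0]]
```

View pics/w2.png

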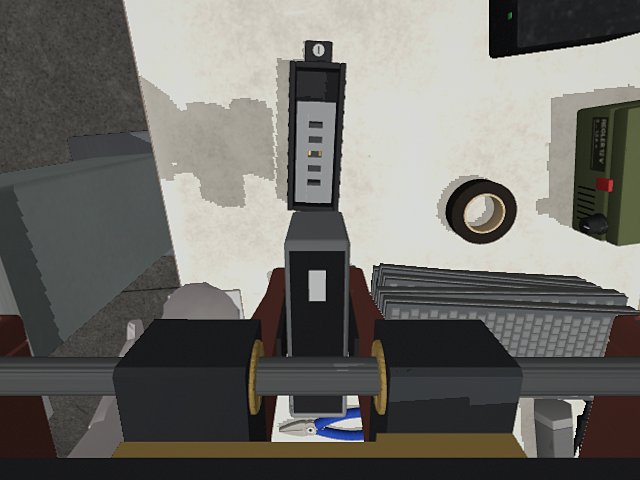

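The wrist view shows the five slots at columns of about 316, rows 125 to 182, with the middle one at (316,153). The held module's end face spans rows 212 to 250. Next I'll measure both precisely.

```bash
python3 - <<'E'
from h import *
cal=np.load("cal2.npy",allow_pickle=True).item()
im=cv2.imread("pics/w2.png");g=cv2.cvtColor(im,6)
sub=g[112:195,303:331];print(np.median(sub))
n,l,st,ce=cv2.connectedComponentsWithStats((sub<95).astype(np.uint8))
c=np.array([ce[i]+[303,112] for i in range(1,n) if 15<st[i][4]<150]);print(np.round(c,1).tolist())
c=c[np.argsort(c[:,1])]
W=at_z("wrist",c,.034,cal);print(np.round(W*1000,1).tolist())
vx,vy,x0,y0=cv2.fitLine((W[:,:2]*1000).astype(np.float32),2,0,.01,.01).ravel();print("slot row yaw",np.degrees(np.arctan2(-vx/np.sign(vy),abs(vy))))
# strip edges & frame edges, by row
for r in (108,118,132,146,160,175,190): print(r,g[r,286:348].tolist())
print("col",g[40:112,318].tolist());print("col2",g[185:262,318].tolist());
print("rows",g[255,278:360].tolist(),g[300,278:360].tolist())
E
```

```text
147.0
[[315.3, 124.2], [314.8, 139.3], [314.2, 153.8], [313.9, 167.9], [313.0, 181.7]]
[[505.6, 163.3, 34.0], [504.2, 151.1, 34.0], [502.7, 139.3, 34.0], [501.5, 127.5, 34.0], [499.7, 115.8, 34.0]]
slot row yaw -6.969023
108 [165, 159, 80, 22, 43, 43, 47, 47, 30, 4, 50, 123, 158, 148, 148, 148, 148, 147, 148, 148, 149, 148, 148, 147, 148, 148, 147, 148, 148, 148, 148, 148, 148, 148, 148, 148, 148, 147, 148, 148, 148, 148, 148, 148, 149, 148, 149, 149, 154, 144, 2, 10, 28, 46, 46, 43, 36, 82, 181, 227, 217, 215]
118 [164, 160, 119, 20, 40, 45, 48, 47, 20, 2, 81, 152, 150, 147, 147, 147, 147, 147, 148, 148, 148, 151, 156, 148, 148, 149, 148, 149, 148, 148, 148, 148, 148, 148, 148, 148, 148, 148, 147, 147, 148, 148, 148, 148, 149, 149, 149, 153, 152, 80, 14, 16, 38, 46, 44, 40, 51, 157, 231, 218, 216, 216]
132 [165, 165, 125, 23, 40, 45, 47, 43, 11, 4, 85, 156, 149, 147, 147, 148, 147, 148, 147, 147, 148, 148, 147, 147, 147, 148, 147, 147, 147, 147, 147, 147, 147, 147, 148, 148, 148, 148, 147, 147, 148, 147, 148, 148, 148, 148, 150, 154, 140, 9, 12, 30, 46, 44, 42, 25, 146, 232, 216, 21
[... 1843 characters left out ...]
6]
rows [215, 215, 214, 214, 219, 217, 140, 78, 95, 98, 98, 56, 19, 25, 24, 26, 27, 26, 26, 26, 25, 25, 27, 26, 25, 25, 26, 25, 25, 26, 26, 26, 25, 26, 24, 25, 27, 27, 26, 25, 25, 26, 24, 26, 26, 26, 25, 25, 25, 24, 25, 24, 27, 24, 26, 24, 27, 26, 25, 26, 27, 24, 25, 26, 25, 23, 35, 74, 94, 81, 63, 86, 179, 227, 218, 217, 217, 217, 216, 216, 216, 216] [44, 40, 43, 41, 40, 24, 15, 41, 88, 100, 99, 94, 59, 17, 24, 26, 24, 24, 25, 25, 25, 27, 26, 26, 25, 25, 26, 24, 24, 19, 60, 146, 195, 188, 188, 187, 187, 187, 187, 187, 187, 187, 187, 187, 187, 189, 187, 145, 11, 20, 22, 27, 26, 23, 26, 24, 24, 25, 25, 27, 25, 24, 25, 26, 20, 26, 61, 97, 84, 74, 61, 26, 19, 27, 44, 43, 42, 41, 41, 42, 41, 40]
```

```bash
python3 - <<'E'
from h import *
cal=np.load("cal2.npy",allow_pickle=True).item()
P=at_z("wrist",[[316.25,255],[317.15,300],[289,255],[343.5,255]],.226,cal)*1000;print(np.round(P,1).tolist())
d=P[0]-P[1];print("module yaw",-np.degrees(np.arctan2(d[0],d[1])))
for z in(.226,.228):print(z,np.round(at_z("wrist",[[318,238.5],[318,250.5]],z,cal)*1000,1).tolist())
print("bottom end edge",np.round(at_z("wrist",[[318,211.5]],.182,cal)*1000,1).tolist())
print("tcp proj check; cal att",np.round(cal["attitude"],4).tolist(),cal["eye"])
E
```

```text
[[503.5, 119.2, 226.0], [502.4, 101.2, 226.0], [493.7, 120.0, 226.0], [513.4, 118.4, 226.0]]
module yaw -3.6203575661094938
0.226 [[504.7, 125.4, 226.0], [504.3, 120.9, 226.0]]
0.228 [[504.7, 126.1, 228.0], [504.4, 121.6, 228.0]]
bottom end edge [[504.7, 124.7, 182.0]]
tcp proj check; cal att [[0.9967, 0.0775, 0.024], [-0.0811, 0.9564, 0.2806], [-0.0012, -0.2817, 0.9595]] [0.50785622 0.16585167 0.35245005]
```

Call:
move_arm --pt "0 0 -0.02 0 0.01 0 1" --pt "0 0 -0.021 0.0017 0.02 0 1" --pt "0 0 0 0 0.018 0 1" --pt "0 0 0 0 0.0051 -0.018 1" --pt "0 0 0 0 0 -0.028 1" --pt "0 0 0 0 0 -0.03 1" --pt "0 0 0 0 0 -0.028 1" --pt "0 0 0 0 0 -0.016 1" --pt "0 0 0 0 0 -0.006 1" --pt "0 0 0 0 0 0 1" --pt "0 0 0 0 0 0 1" --pt "0 0 0 0 0 0 1"

```text
t: 7.68
position: [0.5038, 0.1397, 0.0659]
ee_rot: [[0.124, 0.992, 0.002], [0.992, -0.124, 0.001], [0.001, 0.002, -1.0]]
contact_force: [0.3, 0.3, 0.0]
width: 0.0242
finger_force: 20.0
```

```bash
python3 - <<'E'
from h import *
s=sense();print(s["t"],s["position"],np.round(s["ee_rot"],4).tolist(),s["contact_force"],s["moment"],s["width"])
E
```

```text
7.6833 [0.50375647 0.13965962 0.06586795] [[0.1245, 0.9922, 0.0021], [0.9922, -0.1245, 0.001], [0.0012, 0.0019, -1.0]] [0.27026542 0.34518171 0.00777983] [-0.04789397  0.04996779  0.00691256] 0.02418679058455798
```

Call:
move_arm --pt "0 0 0 0 0 0 1" --pt "0 0 0 0 0 0 1" --pt "0 0 0 0 0 0 1"

```text
t: 7.93
position: [0.5032, 0.1394, 0.0654]
ee_rot: [[0.125, 0.992, 0.001], [0.992, -0.125, 0.001], [0.001, 0.001, -1.0]]
contact_force: [-0.4, -0.3, 0.3]
width: 0.0242
finger_force: 20.0
```

```bash
python3 - <<'E'
from h import *
for i in range(4):
    if i: get_image("wrist")
    s=sense();print(s["t"],np.round(s["position"]*1e3,2),np.round(s["ee_rot"][:,0],4),np.round(s["contact_force"],2))
cal=get_calibration("wrist");np.save("cal3.npy",cal,allow_pickle=True)
im=get_image("wrist");c=im[60:380,200:440,::-1];cv2.imwrite("pics/w3f.png",im[:,:,::-1]);cv2.imwrite("pics/w3.png",cv2.resize(c,None,fx=1.8,fy=1.8))
E
```

```text
7.9333 [503.2  139.39  65.42] [1.246e-01 9.922e-01 9.000e-04] [-0.35 -0.33  0.3 ]
7.9833 [503.06 139.32  65.25] [1.247e-01 9.922e-01 7.000e-04] [ 0.68  0.47 -0.64]
8.0333 [502.96 139.27  65.11] [1.246e-01 9.922e-01 5.000e-04] [-0.73 -0.59 -0.44]
8.0833 [502.88 139.23  64.97] [1.247e-01 9.922e-01 4.000e-04] [ 0.09 -0.36 -0.57]
```

View pics/w3.png

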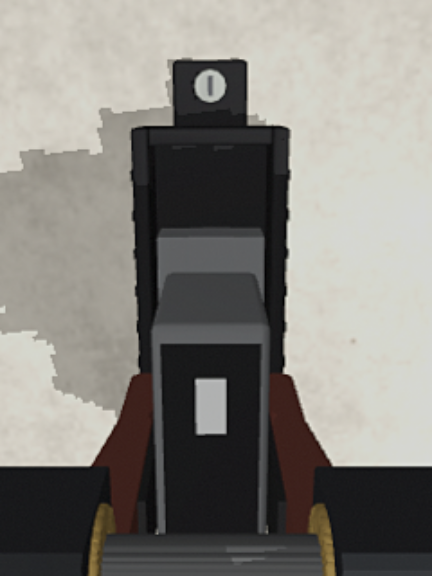

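The crop shows the strip's +y edge at crop row 229 (image row 187) and the module's end bottom edge at crop row 273 (image row 212). The rows look parallel.

```bash
python3 - <<'E'
from h import *
cal=np.load("cal3.npy",allow_pickle=True).item();g=cv2.cvtColor(cv2.imread("pics/w3f.png"),6)
print(np.round(cal["eye"],4))
c=315;print("col",c,list(enumerate(g[178:252,c].tolist(),178)))
print("r200",list(enumerate(g[200,270:365].tolist(),270)));print("r225",list(enumerate(g[225,270:365].tolist(),270)))
print("r160",list(enumerate(g[160,270:365].tolist(),270)));
E
```

```text
[0.5129 0.2164 0.2268]
col 315 [(178, 25), (179, 26), (180, 27), (181, 24), (182, 27), (183, 27), (184, 24), (185, 29), (186, 51), (187, 66), (188, 64), (189, 62), (190, 63), (191, 77), (192, 101), (193, 97), (194, 96), (195, 96), (196, 96), (197, 96), (198, 96), (199, 96), (200, 97), (201, 96), (202, 96), (203, 96), (204, 96), (205, 96), (206, 96), (207, 97), (208, 96), (209, 97), (210, 97), (211, 78), (212, 61), (213, 63), (214, 63), (215, 63), (216, 63), (217, 64), (218, 65), (219, 64), (220, 64), (221, 63), (222, 64), (223, 63), (224, 63), (225, 65), (226, 64), (227, 64), (228, 64), (229, 64), (230, 65), (231, 65), (232, 65), (233, 64), (234, 65), (235, 65), (236, 64), (237, 64), (238, 65), (239, 72), (240, 81), (241, 91), (242, 93), (243, 93), (244, 94), (245, 96), (246, 96), (247, 95), (248, 96), (249, 98), (250, 97), (251, 26)]
r200 [(270, 160), (271, 160), (272, 165), (273, 156), (274, 51), (275, 11), (276, 25), (277, 26), (278, 25), (279, 27), (280, 26), (281, 28), (282, 25), (283, 18), (284, 10), (285, 9), (286, 15), (287, 64), (288, 103), (289, 98), (290, 97), (291, 96), (
[... 2224 characters left out ...]
), (302, 28), (303, 26), (304, 27), (305, 29), (306, 28), (307, 28), (308, 27), (309, 26), (310, 29), (311, 26), (312, 27), (313, 29), (314, 27), (315, 29), (316, 27), (317, 26), (318, 27), (319, 28), (320, 26), (321, 27), (322, 27), (323, 26), (324, 26), (325, 28), (326, 27), (327, 30), (328, 27), (329, 27), (330, 26), (331, 25), (332, 27), (333, 27), (334, 26), (335, 28), (336, 26), (337, 26), (338, 28), (339, 26), (340, 30), (341, 27), (342, 27), (343, 27), (344, 27), (345, 26), (346, 28), (347, 24), (348, 15), (349, 16), (350, 17), (351, 19), (352, 27), (353, 29), (354, 27), (355, 25), (356, 25), (357, 25), (358, 20), (359, 33), (360, 133), (361, 209), (362, 218), (363, 213), (364, 212)]
```

```bash
python3 - <<'E'
from h import *
cal=np.load("cal3.npy",allow_pickle=True).item()
f=lambda p,z:np.round(at_z("wrist",p,z,cal)*1000,1).tolist()
print("strip end",f([[316.7,190.8]],.034),"sides",f([[287,200],[346.2,200]],.034))
for dz in(-1,0,1):print("mod bottom end",f([[315,210.9]],.0562+dz/1000),"top end",f([[315,239]],.1022+dz/1000))
print("mod sides top row 300-ish");g=cv2.cvtColor(cv2.imread("pics/w3f.png"),6)
for r in(260,280,300,320):print(r,g[r,280:294].tolist(),g[r,338:352].tolist())
E
```

```text
strip end [[508.0, 181.2, 34.0]] sides [[491.8, 178.3, 34.0], [522.9, 174.4, 34.0]]
mod bottom end [[506.5, 175.6, 55.2]] top end [[506.9, 176.3, 101.2]]
mod bottom end [[506.6, 175.8, 56.2]] top end [[507.0, 176.6, 102.2]]
mod bottom end [[506.6, 176.0, 57.2]] top end [[507.0, 176.9, 103.2]]
mod sides top row 300-ish
260 [27, 28, 22, 27, 54, 90, 96, 97, 95, 54, 19, 23, 26, 24] [25, 25, 24, 25, 24, 21, 43, 86, 88, 78, 71, 53, 23, 26]
280 [41, 40, 40, 39, 43, 72, 97, 96, 98, 93, 16, 21, 25, 26] [24, 25, 24, 23, 22, 19, 51, 98, 83, 75, 66, 44, 39, 41]
300 [40, 40, 36, 23, 15, 41, 88, 96, 96, 93, 53, 19, 25, 25] [23, 23, 26, 25, 23, 25, 60, 93, 79, 72, 57, 21, 16, 25]
320 [20, 20, 21, 20, 12, 11, 50, 95, 96, 97, 93, 14, 21, 22] [24, 24, 21, 23, 19, 42, 83, 87, 78, 70, 48, 17, 18, 20]
```

Call:
move_arm --pt "0 0 0 0.0002 0.002 0 1" --pt "0 0 0 0 0 -0.004 1" --pt "0 0 0 0 0 -0.003 1" --pt "0 0 0 0 0 -0.002 1" --pt "0 0 0 0 0 -0.001 1" --pt "0 0 0 0 0 -0.001 1" --pt "0 0 0 0 0 -0.001 1" --pt "0 0 0 0 0 0 1" --pt "0 0 0 0 0 0 1" --pt "0 0 0 0 0 0 1" --pt "0 0 0 0 0 0 1" --pt "0 0 0 0 0 0 1"

```text
t: 9.13
position: [0.503, 0.1412, 0.0528]
ee_rot: [[0.125, 0.992, 0.0], [0.992, -0.125, 0.0], [0.0, 0.0, -1.0]]
contact_force: [-0.5, 1.0, -1.6]
width: 0.0237
finger_force: 20.0
```

```bash
cat > s.py <<'E'
from h import *
F=[]
for i in range(4):
    if i: get_image("wrist")
    s=sense();F.append(s["contact_force"])
print(s["t"],np.round(s["position"]*1e3,2),np.round(s["ee_rot"][:,2],4),np.round(np.mean(F,0),2),np.round(s["moment"],2),round(s["width"],4))
E
python3 s.py
```

```text
9.2833 [502.96 141.17  52.72] [ 1.e-04  1.e-04 -1.e+00] [ 0.16  0.6  -1.14] [-0.04  0.06  0.02] 0.0237
```

Call:
move_arm --pt "0 0 0 0 0 -0.001 1" --pt "0 0 0 0 0 -0.001 1" --pt "0 0 0 0 0 -0.001 1" --pt "0 0 0 0 0 0 1" --pt "0 0 0 0 0 0 1" --pt "0 0 0 0 0 0 1"

```text
t: 9.78
position: [0.5029, 0.1411, 0.0496]
ee_rot: [[0.125, 0.992, -0.0], [0.992, -0.125, -0.0], [-0.0, -0.0, -1.0]]
contact_force: [-1.1, 0.2, -1.5]
width: 0.0238
finger_force: 20.0
```

```bash
python3 s.py
```

```text
9.9333 [502.96 141.15  49.69] [ 1.e-04  0.e+00 -1.e+00] [-0.34 -0.27 -0.78] [-0.05  0.05  0.01] 0.0241
```

All five teeth have entered with no side force. I'll press on in steps.

Call:
move_arm --pt "0 0 0 0 0 -0.001 1" --pt "0 0 0 0 0 -0.001 1" --pt "0 0 0 0 0 -0.001 1" --pt "0 0 0 0 0 -0.001 1" --pt "0 0 0 0 0 0 1" --pt "0 0 0 0 0 0 1" --pt "0 0 0 0 0 0 1"

```text
t: 10.52
position: [0.503, 0.1411, 0.0457]
ee_rot: [[0.125, 0.992, 0.0], [0.992, -0.125, -0.0], [0.0, 0.0, -1.0]]
contact_force: [0.4, 0.5, -1.3]
width: 0.0235
finger_force: 20.0
```

```bash
python3 s.py
```

```text
10.6667 [502.99 141.1   45.7 ] [ 1.e-04  0.e+00 -1.e+00] [ 0.67  0.53 -1.19] [-0.07 -0.06 -0.04] 0.024
```

Call:
move_arm --pt "0 0 0 0 0 -0.001 1" --pt "0 0 0 0 0 -0.001 1" --pt "0 0 0 0 0 0 1" --pt "0 0 0 0 0 0 1" --pt "0 0 0 0 0 0 1"

```text
t: 11.08
position: [0.503, 0.1412, 0.0437]
ee_rot: [[0.125, 0.992, 0.0], [0.992, -0.125, 0.0], [0.0, 0.0, -1.0]]
contact_force: [-0.1, 0.1, 2.1]
width: 0.0242
finger_force: 20.0
```

```bash
python3 s.py
```

```text
11.2333 [503.03 141.2   43.75] [ 2.e-04  1.e-04 -1.e+00] [0.31 0.17 1.98] [-0.05  0.04  0.02] 0.024
```

Call:
move_arm --pt "0 0 0 0 0 -0.0005 1" --pt "0 0 0 0 0 -0.0005 1" --pt "0 0 0 0 0 -0.0005 1" --pt "0 0 0 0 0 0 1" --pt "0 0 0 0 0 0 1" --pt "0 0 0 0 0 0 1"

```text
t: 11.73
position: [0.503, 0.1411, 0.0422]
ee_rot: [[0.125, 0.992, 0.0], [0.992, -0.125, 0.0], [0.0, 0.0, -1.0]]
contact_force: [-0.1, 0.1, 2.3]
width: 0.024
finger_force: 20.0
```

```bash
python3 s.py
```

```text
11.8833 [502.99 141.15  42.19] [ 1.e-04  0.e+00 -1.e+00] [-0.22  0.26  2.04] [-0.04 -0.03  0.08] 0.0238
```

Call:
move_arm --pt "0 0 0 0 0 -0.0007 1" --pt "0 0 0 0 0 -0.0007 1" --pt "0 0 0 0 0 -0.0006 1" --pt "0 0 0 0 0 0 1" --pt "0 0 0 0 0 0 1" --pt "0 0 0 0 0 0 1"

```text
t: 12.38
position: [0.503, 0.1412, 0.0403]
ee_rot: [[0.125, 0.992, 0.0], [0.992, -0.125, 0.0], [0.0, 0.0, -1.0]]
contact_force: [-0.9, -0.8, 5.0]
width: 0.0236
finger_force: 20.0
```

```bash
python3 s.py
```

```text
12.5333 [502.99 141.12  40.23] [ 2.e-04  1.e-04 -1.e+00] [-0.2  -0.27  4.72] [-0.13  0.12  0.  ] 0.0239
```

Call:
move_arm --pt "0 0 0 0 0 -0.0007 1" --pt "0 0 0 0 0 -0.0007 1" --pt "0 0 0 0 0 -0.0006 1" --pt "0 0 0 0 0 -0.0005 1" --pt "0 0 0 0 0 0 1" --pt "0 0 0 0 0 0 1" --pt "0 0 0 0 0 0 1"

```text
t: 13.12
position: [0.503, 0.1411, 0.038]
ee_rot: [[0.125, 0.992, 0.0], [0.992, -0.125, 0.0], [0.0, 0.0, -1.0]]
contact_force: [-0.4, -1.4, 8.0]
width: 0.0237
finger_force: 20.0
```

```bash
python3 s.py
```

```text
13.2667 [503.02 141.15  37.97] [ 1.e-04  3.e-04 -1.e+00] [-0.84 -0.73  8.06] [-0.14  0.31  0.06] 0.0236
```

Call:
move_arm --pt "0 0 0 0 0 -0.0007 1" --pt "0 0 0 0 0 0 1" --pt "0 0 0 0 0 0 1" --pt "0 0 0 0 0 0.001 1" --pt "0 0 0 0 0 0.001 1" --pt "0 0 0 0 0 0.001 1" --pt "0 0 0 0 0 0.0007 1" --pt "0 0 0 0 0 0 1" --pt "0 0 0 0 0 0 1" --pt "0 0 0 0 0 0 1"

```text
t: 14.1
position: [0.503, 0.1411, 0.0406]
ee_rot: [[0.125, 0.992, 0.0], [0.992, -0.125, -0.0], [-0.0, 0.0, -1.0]]
contact_force: [-0.6, 0.5, 3.8]
width: 0.024
finger_force: 20.0
```

```bash
python3 s.py
```

```text
14.25 [503.02 141.1   40.65] [ 2.e-04 -0.e+00 -1.e+00] [0.58 0.02 4.69] [-0.16 -0.06  0.07] 0.0241
```

Call:
move_arm --pt "0 0 0 0 0 0 0" --pt "0 0 0 0 0 0 0" --pt "0 0 0 0 0 0 0" --pt "0 0 0 0 0 0 0" --pt "0 0 0 0 0 0 0" --pt "0 0 0 0 0 0 0"

```text
t: 14.75
position: [0.5028, 0.1411, 0.0406]
ee_rot: [[0.125, 0.992, -0.0], [0.992, -0.125, -0.0], [-0.0, -0.0, -1.0]]
contact_force: [-1.1, 0.3, 0.1]
width: 0.0438
finger_force: 0.0
```

Call:
move_arm --pt "0 0 0 0 0 0.01 0" --pt "0 0 0 0 0 0.02 0" --pt "0 0 0 0 0 0.03 0" --pt "0 0 0 0 0 0.03 0" --pt "0 0 0 0 0 0.03 0" --pt "0 0 0 0 0 0.02 0" --pt "0 0 0 0 0 0 0" --pt "0 0 0 0 0 0 0" --pt "0 0 0 0 0 0 0" --pt "0 0 0 0 0 0 0"

```text
t: 15.58
position: [0.502, 0.1409, 0.1796]
ee_rot: [[0.125, 0.992, -0.002], [0.992, -0.125, -0.001], [-0.001, -0.002, -1.0]]
contact_force: [0.5, -1.1, -0.9]
width: 0.0438
finger_force: 0.0
```

```bash
python3 s.py; python3 - <<'E'
from h import *
a=get_image("side")
print(get_calibration("side")["eye"]); c=a[240:360,280:440];b=get_image("wrist");locate("module_center","wrist",.08)
cv2.imwrite("pics/end.png",np.hstack([cv2.resize(c,(400,300),interpolation=2),cv2.resize(b,(400,300))])[:,:,::-1])
E
```

```text
15.7333 [502.31 140.84 179.67] [-0.0018 -0.0011 -1.    ] [-0.15 -0.09 -0.58] [-0.07  0.09  0.03] 0.0439
[0.30351849 0.75122514 0.55619992]
module_center wrist 0.62 [503.6 142.7] [82.2 24.5] 83.6 [[487.0, 103.0], [511.0, 101.0], [520.0, 182.0], [496.0, 185.0]]
```

View pics/end.png

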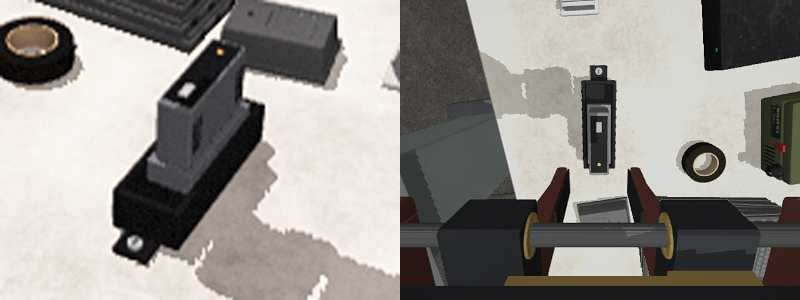

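The final view shows the module upright and seated on the strip, in the left panel around (200,110). The fingers are clear and the tape and case are where they were. The press curve (9 N at about 4 mm of strip travel) shows the underside is on the strip.

```bash
python3 -c "
from h import *
print(sign_off())"
```

```text
the job is handed in; nothing more can be done
None
```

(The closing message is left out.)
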